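# Clamp the milk tin in the tin-opening board and lock it

### The arm

A 6-joint arm with a two-finger parallel gripper is mounted at the origin on a cart in front of the work surface, level with it; the furniture and walls round the work are solid. World frame = base frame: x ahead of the robot, y to its left, z up, the work surface at z = 0. Lengths are in m, angles in rad, forces in N, time in s.
With the tool pointing down it reaches from about 0.25 to 0.725 m from the base axis. Payload 9.7 kg.
Tool frame: the origin (TCP) lies at the very end of the fingers, on their centre line; the grasp point (between the pads) lies 19 mm behind it (grip_point_offset is the distance from the TCP to the grasp point, in m); z points along the fingers, y is the line along which they close (so a half turn about z gives the same grasp; the last joint's range is limited). The gripper opens to 85 mm and grips with 20 to 120 N. Pads are 22 mm wide; open, the fingers measure 114 mm over their backs; the gripper's body (76 mm by 85 mm) begins 54 mm behind the grasp point. The pads swing forward as they close: fully open they stand 13 mm farther back than shut.
Start: joints at [1.316, 0.087, 0.176, 1.66, 0, 1.571], TCP at [0.139, 0.532, 0.231] pointing down, gripper open.
Joint ranges: [-3.13, 3.13], [-0.85, 1.81], [-1.15, 1.24], [-2.2, 2.28], [-1.44, 1.52], [-3.14, 3.14]. Speed limits (rad/s): [2.22, 2.22, 2.57, 3.14, 3.14, 3.14].

### API

Orientations are given as a unit quaternion [w, x, y, z].
In Python, from workcell import goto, movel, move_j, gripper_to, wait, solve_ik, observe, get_image, camera_model, PlanningError, close_job, grip_point_offset gives the robot as it stands. Calls block until the motion is done:
- goto(position, orientation): joint-space move of the TCP to a pose.
- movel(position, vel=0.15, frame=None, max_force=None): straight line of the TCP; frame=None keeps the orientation; vel is the mean speed in m/s. With max_force (N) it stops when the force on the tool has changed by that much, and returns True; else False.
- move_j(angles): joint-space move.
- gripper_to(opening, force=None): finger opening in m; force is the grip in N (None keeps the last); returns when the fingers have stopped.
- wait(seconds).
- solve_ik(position, orientation): joint angles nearest the present ones, or None.
- observe(): the state.
- get_image(name): name is "scene" or "top" or "wrist"; returns (picture, depth): 400x640x3 uint8, red, green, blue; 400x640 float32, m along the optical axis (not along the pixel's ray), 0 where there is no reading.
- camera_model(name): a dict with "mtx" (3x3 intrinsics, pixels), "camera_from_world" (4x4, takes a point from world to camera coordinates); the wrist camera has in their place "hand_eye" (4x4, takes a point from camera to tool coordinates, whose origin is the TCP and whose axes are the flange's). Camera axes: x right, y down, z forward; pixel columns grow to the right and rows downward; lengths in m; the calibration is good to about 2 mm. A picture is of the moment at which its call begins: read the wrist's pose just before it. camera_model takes no time and is no camera call.
A pose or a line that the arm cannot do raises PlanningError and nothing moves.
- close_job(): hands the job in; it is judged then, once.
The state is a dict: "time_s": time; "joint_pos": joint angles; "qd": joint speeds; "joint_torque": joint torques, N m; "ee_pos": TCP position; "ee_rot": TCP orientation; "force": force on the tool from outside, world axes, zero at the start; "wrist_torque": the same for the moment, N m; "width": finger opening in m; "finger_force": force on a finger pad.
Only numpy, scipy, OpenCV 4.12 (cv2) and the standard library are available. Lean on these libraries where they do the work, as an engineer would, in place of code of your own. Each camera call takes 0.05 s, during which the arm holds its last target. There are 200 camera calls.

### The job

The tin of milk is about to be opened on the clamp board. Slide the sliding stop along its rails until it holds the tin snugly and gently, upright, against the fixed block; then tighten the black lock knob clockwise until you feel it bite, that is until its resistance rises sharply, and give it an eighth of a turn more from that point, no further, or the thread strips. Leave the things standing around where they are.

Things in the scene. Friction and masses are not known exactly. Their poses are not given: they have to be found in the camera images.
- clamp_board: wooden clamp board, fixed to the worktop, 150 (x) x 270 (y) mm; origin at the centre of its underside, its top 18 mm higher. y runs along the rails, from the sliding stop (-y end) to the fixed dark steel block (+y end), which is 90 wide in x and 50 mm tall above the board's top. A low steel end piece closes the rails at the -y end
- stop: the sliding stop: dark steel carriage 66 (x) x 44 (y) x 40 mm, with a flat jaw plate 80 wide, 48 tall on its +y side; origin on the knob's axis at the height of the board's top. It slides only along the board's y, over 75 mm, with about 3 N of friction, and stays where left. The simple way to move it: hold the knob's bar and push along y, which does not turn the knob
- jaw_face (a point): centre of the stop's flat aluminium jaw face, which looks to the board's +y; 36 mm in +y from the knob's axis, 27 mm above the board's top; axes as the board's
- block_face (a point): centre of the fixed block's flat aluminium face, which looks to the board's -y, 27 mm above the board's top; axes as the board's
- knob_grip (a point): middle of the knob's black plastic grip bar, on the knob's vertical axis, 99 mm above the board's top, well above the tin and the block. The bar is 54 mm long (this point's x), 16 mm thick (its y) and 30 mm high (15 mm above and below this point); below it is a round hub, 28 mm diameter, 14 mm high
- knob (a joint): angle of the lock knob, rad, growing as it is turned clockwise seen from above (tightening); starts between 0 and 0.4. Turns freely (about 0.05 N m) until it bites, somewhere between 0.9 and 2.2, different every time, not visible. There resistance jumps to about 0.3 N m within 0.06 rad, then grows by 0.1 N m per rad. Let go, it springs back by up to 0.08 rad, then stays, so several grips are fine
- washer_top (a point): top of the thin brass washer (20 mm diameter) round the knob's stem on top of the stop; 30.5 mm above jaw_face with the knob slack. Only after the bite does the turning knob press it down, by 0.5 mm per rad: less than can be measured
- milk_tin: closed tin of milk, 58 mm diameter, 72 mm tall, about 0.18 kg, standing loose on the board between the jaw face and the block face; origin at the centre of its underside
- teaspoon: steel teaspoon, in mm 130 x 26 x 11, lying on the clamp board along its +x edge beside the jaws; origin at the centre of its underside; to be left alone
- timer: white square kitchen timer, in mm 62 x 62 x 18, lying on the worktop behind the board; origin at the centre of its underside; to be left alone
- cream_jug: small steel creamer with handle, in mm 58 x 82 x 64, on the worktop in front of the board; origin at the centre of its underside; to be left alone
- matchbox: match box, in mm 62 x 66 x 16, on the worktop in front of the board; origin at the centre of its underside; to be left alone
- pepper: white pepper shaker, in mm 44 diameter x 90 tall, on the worktop in front of the board; origin at the centre of its underside; to be left alone
- scoop: steel coffee scoop, in mm 48 x 99 x 32, on the worktop off the -y end of the board; origin at the centre of its underside; to be left alone
There are look-alikes about, which are no part of the job. What is shaped like the milk_tin but orange, pink or red is not meant.

How it is judged:
On the way, in this order (a step that is already met when the one before it is completed fails the run):
1. the stop holds the tin snugly against the fixed block (faces no more than 60 mm apart), the knob not yet tightened (y of jaw_face in the frame of block_face between -0.06 and -0.0545 m and x of milk_tin in the frame of clamp_board between -0.03 and 0.03 m and angle between milk_tin's own z axis and vertical below 0.08 rad and z of milk_tin in the frame of clamp_board between 0.013 and 0.023 m and z of washer_top in the frame of jaw_face above 0.0304302 m), for 0.2 s.
2. the knob is turned past its bite, the tin still held (y of jaw_face in the frame of block_face between -0.06 and -0.0545 m and x of milk_tin in the frame of clamp_board between -0.03 and 0.03 m and angle between milk_tin's own z axis and vertical below 0.08 rad and z of milk_tin in the frame of clamp_board between 0.013 and 0.023 m and z of washer_top in the frame of jaw_face below 0.0303691 m), for 0.1 s.
At the end, for the whole second after the job is handed in: The tin stands upright on the board between the two faces, which are no more than 60 mm apart (at most 2 mm of slack), and the knob has been tightened by 30 to 60 degrees beyond its bite (an eighth of a turn is 45) and is at rest (y of jaw_face in the frame of block_face between -0.06 and -0.0545 m and x of milk_tin in the frame of clamp_board between -0.03 and 0.03 m and angle between milk_tin's own z axis and vertical below 0.08 rad and z of milk_tin in the frame of clamp_board between 0.013 and 0.023 m and z of washer_top in the frame of jaw_face between 0.0299764 and 0.0302382 m and linear speed of milk_tin below 0.02 m/s and value of joint knob above 1.25 rad and velocity of joint knob between -0.1 and 0.1 rad/s); the robot touches nothing.
It fails at once if the knob is turned more than 75 degrees beyond its bite (thread stripped) (z of washer_top in the frame of jaw_face below 0.0298455 m).
It fails at once if the stop squeezes the tin with more than 40 N (contact force between stop and milk_tin above 40 N).
It fails at once if the tin is tipped (angle between milk_tin's own z axis and vertical above 0.35 rad).
It fails at once if a thing standing around is moved by more than 30 mm (distance of any of teaspoon, timer, cream_jug, matchbox, pepper, scoop from where it was at the start of the episode above 0.03 m).
It also fails if it takes over 72 s, if anything falls off the work surface, if the arm or the gripper's body presses on something with over 40 N, if the wrist force passes 120 N, or if a joint passes its speed limit or range.

## Working session

There is one attempt and no reset: what is moved stays moved. The work goes in short steps, each a Python script; the robot and the scene stay as the last script left them, time stands still between calls to the robot, and variables do not carry over. Pictures are saved under pics/ and viewed, at most 10 in all, crops included, and the job is handed in when it is done.

```bash
mkdir -p pics
cat > h.py <<'E'
from workcell import *
import numpy as np, cv2
from scipy.spatial.transform import Rotation as R
def cam(name):
    o=observe(); p,d=get_image(name); c=camera_model(name); K=np.array(c["mtx"])
    if "camera_from_world" in c: T=np.linalg.inv(np.array(c["camera_from_world"]))
    else:
        w,x,y,z=o["ee_rot"]; E=np.eye(4); E[:3,:3]=R.from_quat([x,y,z,w]).as_matrix(); E[:3,3]=o["ee_pos"]
        T=E@np.array(c["hand_eye"])
    return p,d,K,T
def pts(d,K,T):
    v,u=np.mgrid[:d.shape[0],:d.shape[1]]
    P=np.stack([(u-K[0,2])/K[0,0]*d,(v-K[1,2])/K[1,1]*d,d],-1)
    return P@T[:3,:3].T+T[:3,3]
E
python3 - <<'E'
from h import *
for n in("scene","top"):
    p,d,K,T=cam(n); np.savez(f"pics/{n}.npz",p=p,d=d,K=K,T=T)
    cv2.imwrite(f"pics/{n}.png",p[:,:,::-1]); print(n,T.round(3).tolist())
o=observe();print(o)
E
```

```text
scene [[0.56, -0.55, 0.619, -0.052], [-0.828, -0.378, 0.413, -0.477], [0.007, -0.744, -0.668, 0.752], [0.0, 0.0, 0.0, 1.0]]
top [[0.011, -0.997, 0.075, 0.494], [-1.0, -0.012, -0.006, -0.056], [0.007, -0.075, -0.997, 1.017], [0.0, 0.0, 0.0, 1.0]]
{'time_s': 0.1, 'joint_pos': array([ 1.31598045e+00,  8.74039545e-02,  1.75201621e-01,  1.65980692e+00,
       -2.57431721e-05,  1.57079765e+00]), 'qd': array([ 0.00165788, -0.00151857,  0.00297966, -0.00010926, -0.00076665,
        0.00035502]), 'joint_torque': array([-3.30442344e-04, -5.21562338e+01,  4.65653980e+01,  1.62105449e-02,
        1.48574929e-05, -1.98579806e-05]), 'ee_pos': array([0.13859045, 0.53203262, 0.23064856]), 'ee_rot': array([-6.42916741e-05,  1.27064143e-01,  9.91894317e-01, -6.03182934e-04]), 'force': array([-0.47167013, -0.4356089 , -0.36138704]), 'wrist_torque': array([-0.02407027,  0.0049382 , -0.05544649]), 'finger_force': 0.0, 'width': 0.0857412992911031}
```

View pics/scene.png

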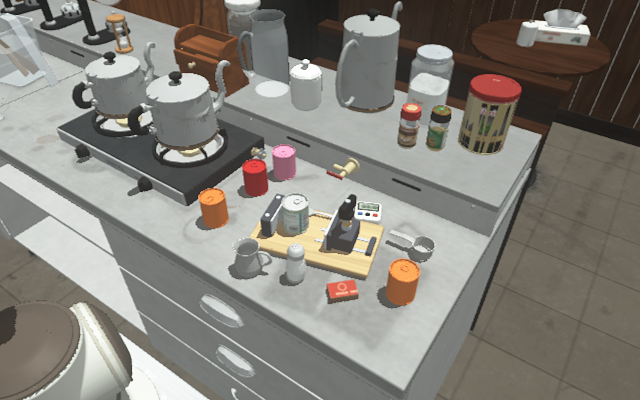

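View pics/top.png

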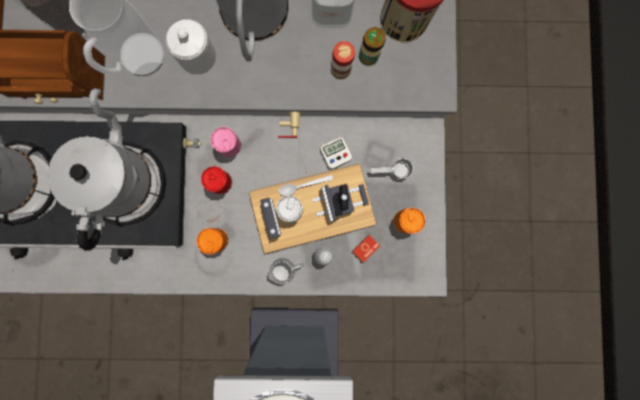

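The top view shows the board around (313,208). The block is at (270,218) and the stop with its knob at (340,200). Tin candidates are white (289,210), pink (224,140), red (215,181) and orange (211,241) and (410,221). Only the white one stands on the board between the faces, so that is the milk tin. I'll confirm it in a crop.

Run:
```python
from h import *
z=np.load("pics/top.npz"); p=z["p"]
cv2.imwrite("pics/crop.png",cv2.resize(p[155:260,240:385,::-1],None,fx=5.5,fy=5.5,interpolation=cv2.INTER_CUBIC))
W=pts(z["d"],z["K"],z["T"])
r=W[155:260,240:385].reshape(-1,3)
for a,b in((.11,.14),(.085,.095),(.055,.0635),(.064,.075)):
    m=(r[:,2]>a)&(r[:,2]<b); print(a,b,m.sum(),r[m].mean(0) if m.any() else 0, r[m].min(0) if m.any() else 0, r[m].max(0) if m.any() else 0)
# board outline
m=((W[...,2]>.012)&(W[...,2]<.024)).astype(np.uint8); m[:155]=0;m[262:]=0;m[:,:240]=0;m[:,385:]=0
q=W[m>0][:,:2].astype(np.float32); print(cv2.minAreaRect(q))
for n,lo,hi in(("knob",.11,.14),("blockstop",.06,.072)):
    q=r[(r[:,2]>lo)&(r[:,2]<hi)][:,:2].astype(np.float32)
    if len(q)>4: print(n,cv2.minAreaRect(q))
```

```text
0.11 0.14 208 [ 0.56166569 -0.12683249  0.130421  ] [ 0.53664292 -0.13623118  0.11115784] [ 0.58884015 -0.11884979  0.13756627]
0.085 0.095 577 [ 0.52530096 -0.02436487  0.08798427] [ 0.4307315  -0.10379455  0.08500348] [0.56759074 0.0141952  0.09465678]
0.055 0.0635 361 [ 0.54988218 -0.1097621   0.05865879] [ 0.43107911 -0.15584926  0.05502486] [0.59859043 0.03368955 0.06348557]
0.064 0.075 641 [ 0.53091435 -0.01178145  0.0675152 ] [ 0.44688063 -0.11515413  0.064005  ] [0.59480364 0.05135268 0.07358644]
((0.5276414155960083, -0.06742139160633087), (0.26186951994895935, 0.26975616812705994), 14.96810531616211)
knob ((0.5626561045646667, -0.12752357125282288), (0.052414797246456146, 0.016120245680212975), 3.485927104949951)
blockstop ((0.5072728991508484, -0.059723109006881714), (0.15496523678302765, 0.19769631326198578), 12.975006103515625)
```

View pics/crop.png

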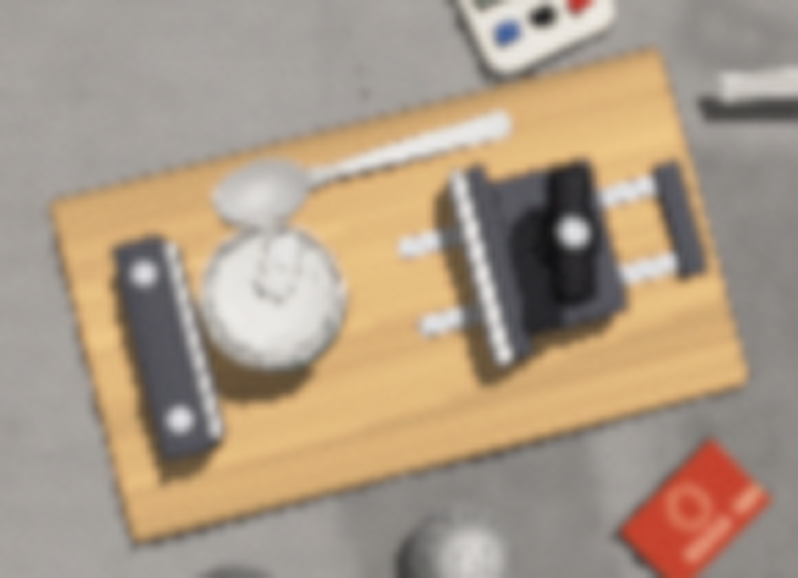

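The crop confirms the white tin stands loose between the block face (x≈192) and the jaw face (x≈485). The knob bar is at (572,232), roughly along world x, and the spoon bowl is just beside the tin. Next I'll move above the knob with the wrist camera.

```bash
cat >> h.py <<'E'
def quat(phi,s=1):
    y=s*np.array([-np.sin(phi),np.cos(phi),0]); z=np.array([0,0,-1.]); x=np.cross(y,z)
    q=R.from_matrix(np.stack([x,y,z],1)).as_quat(); return [q[3],q[0],q[1],q[2]]
E
python3 - <<'E'
from h import *
z=np.load("pics/top.npz"); p=z["p"]; W=pts(z["d"],z["K"],z["T"])
hsv=cv2.cvtColor(p,cv2.COLOR_RGB2HSV)
m=(hsv[...,0]>8)&(hsv[...,0]<28)&(hsv[...,1]>70)&(abs(W[...,2]-.018)<.008); m[:155]=0;m[260:]=0;m[:,:240]=0;m[:,385:]=0
print("board",cv2.minAreaRect(W[m][:,:2].astype(np.float32)))
m=(W[...,2]>.082)&(W[...,2]<.1); m[:190]=0;m[228:]=0;m[:,:272]=0;m[:,306:]=0
print("tin",cv2.minEnclosingCircle(W[m][:,:2].astype(np.float32)), W[m].mean(0))
for phi in(.06,):
  for s in(1,-1):
    for zz in(.25,.107):
      print(s,zz,solve_ik([.5627,-.1275,zz],quat(phi,s)))
goto([.5627,-.1275,.22],quat(.06,-1)) if solve_ik([.5627,-.1275,.22],quat(.06,-1)) is not None else print("no")
p,d,K,T=cam("wrist"); np.savez("pics/w.npz",p=p,d=d,K=K,T=T); cv2.imwrite("pics/w.png",p[:,:,::-1])
o=observe(); print(o["joint_pos"],o["time_s"],T)
E
```

```text
board ((0.5241362452507019, -0.06796963512897491), (0.1926795244216919, 0.2687157392501831), 15.102082252502441)
tin ((0.539821445941925, -0.012636132538318634), 0.028791604563593864) [ 0.54031013 -0.01271906  0.08760856]
1 0.25 [-0.2228236   0.16149884  0.2946721   1.70396959  0.         -0.2828236 ]
1 0.107 [-0.2228236   0.13953454 -0.00638238  1.42487941  0.         -0.2828236 ]
-1 0.25 [-0.2228236   0.16149884  0.2946721   1.70396959  0.          2.85876905]
-1 0.107 [-0.2228236   0.13953454 -0.00638238  1.42487941  0.          2.85876905]
[-2.21610805e-01  1.48485115e-01  2.21508118e-01  1.64381253e+00
  8.01303869e-05  2.85863690e+00] 2.9167 [[ 6.20611357e-02 -9.44886162e-01 -3.21463148e-01  6.46363054e-01]
 [-9.98072337e-01 -5.87026344e-02 -2.01397761e-02 -1.22209027e-01]
 [ 1.59062115e-04  3.22093373e-01 -9.46707892e-01  3.62469557e-01]
 [ 0.00000000e+00  0.00000000e+00  0.00000000e+00  1.00000000e+00]]
```

View pics/w.png

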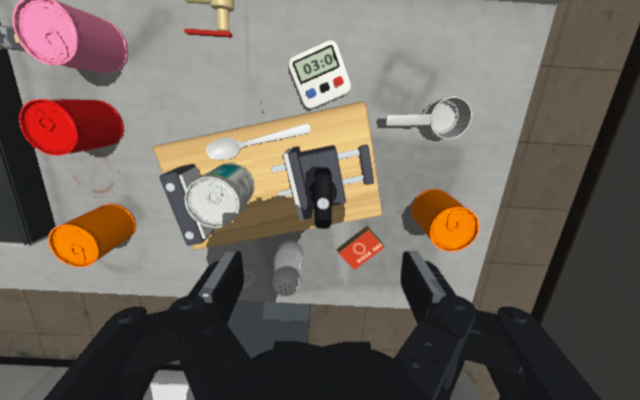

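The wrist view shows the knob bar at (321,197) with its silver cap at (323,204), and the tin at (215,200). I'll refine the knob position and the board yaw from this depth image.

Run:
```python
from h import *
z=np.load("pics/w.npz"); p=z["p"]; W=pts(z["d"],z["K"],z["T"])
m=np.zeros(W.shape[:2],bool); m[150:235,295:350]=1
k=m&(W[...,2]>.126)&(W[...,2]<.145)
print("knob",k.sum(),cv2.minAreaRect(W[k][:,:2].astype(np.float32)),np.median(W[k],0))
c=k&(p.min(2)>130); print("cap",c.sum(),W[c].mean(0), cv2.minEnclosingCircle(W[c][:,:2].astype(np.float32)) if c.any() else 0)
hsv=cv2.cvtColor(p,cv2.COLOR_RGB2HSV)
m=((hsv[...,0]>8)&(hsv[...,0]<28)&(hsv[...,1]>60)&(abs(W[...,2]-.018)<.006)); m[:95]=0;m[255:]=0;m[:,:150]=0;m[:,390:]=0
m=cv2.morphologyEx(m.astype(np.uint8),cv2.MORPH_OPEN,np.ones((3,3)))>0
print("board",cv2.minAreaRect(W[m][:,:2].astype(np.float32)),np.median(W[m],0))
# faces: block & jaw in board frame about knob
a=np.radians(15.1);X=np.array([np.cos(a),np.sin(a)]);Y=np.array([-np.sin(a),np.cos(a)])
z=np.load("pics/top.npz"); V=pts(z["d"],z["K"],z["T"])
for n,A in(("wrist",W),("top",V)):
    q=(A[...,:2]-[.5627,-.1275]); x=q@X;y=q@Y
    for nm,lo,hi,zl,zh in(("jaw",.01,.06,.060,.074),("block",.06,.2,.060,.075)):
        s=(abs(x)<.045)&(y>lo)&(y<hi)&(A[...,2]>zl)&(A[...,2]<zh)
        print(n,nm,s.sum(),np.percentile(y[s],[0,3,50,97,100]).round(4),np.percentile(x[s],[2,98]).round(4))
    s=(abs(x)<.05)&(y>.06)&(y<.14)&(A[...,2]>.083)&(A[...,2]<.1); print(n,"tin",x[s].min(),x[s].max(),y[s].min(),y[s].max())
```

```text
knob 969 ((0.5638517141342163, -0.12820406258106232), (0.051961783319711685, 0.015643605962395668), 3.0101325511932373) [ 0.56568917 -0.12784217  0.13107804]
cap 102 [ 0.56257847 -0.12821434  0.13258174] ((0.5614926815032959, -0.128220796585083), 0.005101263988763094)
board ((0.5457688570022583, -0.06325334310531616), (0.14849090576171875, 0.2691461741924286), 15.132919311523438) [ 0.56887061 -0.07189621  0.01759495]
wrist jaw 943 [0.0203 0.0206 0.0275 0.035  0.0357] [-0.0371  0.0391]
wrist block 1748 [0.0875 0.089  0.1605 0.1739 0.176 ] [-0.0412  0.0432]
wrist tin -0.019949174204053115 0.037099240615556854 0.08786507447641118 0.13996063060011923
top jaw 262 [0.0102 0.0135 0.0281 0.0355 0.036 ] [-0.0382  0.0375]
top block 461 [0.114  0.1516 0.1633 0.1754 0.1764] [-0.0426  0.0425]
top tin -0.019714911060725596 0.036155730458589566 0.08878800421935007 0.13963228287494342
```

Run:
```python
from h import *
phi=np.radians(3.2); c=[.5632,-.128]
goto([*c,.20],quat(phi,1)); gripper_to(.05)
print(movel([*c,.107],vel=.08,max_force=10))
gripper_to(.0,force=50)
o=observe(); print(o["time_s"],o["width"],o["finger_force"],o["ee_pos"],o["force"],o["wrist_torque"],o["joint_pos"])
f0=o["force"]
a=np.radians(15.1); Y=np.array([-np.sin(a),np.cos(a),0]); p0=np.array(o["ee_pos"])
print(movel(list(p0+.045*Y),vel=.05,max_force=15)); o=observe(); print(o["time_s"],(o["ee_pos"]-p0)@Y,o["force"]@Y,o["force"])
for i in range(1,19):
    h=movel(list(p0+(.045+.001*i)*Y),vel=.01,max_force=9)
    o=observe(); print(i,h,round(o["time_s"],2),(o["ee_pos"]-p0)@Y,o["force"]@Y,o["force"].round(1))
    if h or abs(o["force"]@Y)>12: break
```

```text
False
7.7167 0.015234831943314467 50.47104299068451 [ 0.56346852 -0.12803341  0.10750346] [ 0.24573297 -0.03017864  3.40983168] [ 0.03179345 -0.02267872  0.04315359] [-2.23438140e-01  1.40607724e-01 -4.21724644e-03  1.42509082e+00
  1.65063141e-05 -2.79376003e-01]
False
8.7667 0.045630741482389485 2.7154661543455147 [-0.33696197  2.72165772  4.86693668]
1 False 9.02 0.045851229277800415 -0.06453914310086173 [1.3 0.3 3.5]
2 False 9.27 0.046694975407985645 -2.572159677378601 [ 1.9 -2.2  2.5]
3 False 9.52 0.04794824103007265 -2.5080908753931705 [ 2.1 -2.   2.7]
4 False 9.77 0.04909937939187454 -1.6689101379426596 [ 1.9 -1.2  2.2]
5 False 10.02 0.05013547714987302 -1.861677688165196 [ 2.5 -1.2  3.3]
6 False 10.27 0.05110023693293213 -1.5808718088360623 [ 2.1 -1.1  2.3]
7 False 10.52 0.05211287415263759 -2.164187427204043 [ 2.9 -1.5  1.8]
8 False 10.77 0.05303575511539498 -3.0689941555261333 [ 3.1 -2.3  2.2]
9 False 11.02 0.05398041613441632 -3.429251762994725 [ 3.3 -2.7  1.1]
10 False 11.27 0.05503212405540811 -3.2861258026696234 [ 3.  -2.6  1.9]
11 False 11.52 0.056069167933585795 -3.5617696102290153 [ 3.  -2.9  1.8]
12 False 11.77 0.05707761131639909 -3.8477473170344383 [ 4.  -2.9  1.2]
13 False 12.02 0.0580696246488692 -3.397337574238049 [ 2.  -3.   1.9]
14 False 12.27 0.05876711287091969 -5.3338996966352505 [ 2.6 -4.8  2.1]
15 False 12.52 0.058950624571442345 -9.85880414915421 [ 4.3 -9.  -0.1]
16 False 12.77 0.059095543149680956 -14.376882437037011 [  5.1 -13.5   0.2]
```

Run:
```python
from h import *
a=np.radians(15.1); Y=np.array([-np.sin(a),np.cos(a),0]); p0=np.array([.56346852,-.12803341,.10750346])
movel(list(p0+.0594*Y),vel=.01); wait(.25)
o=observe(); print(o["time_s"],(o["ee_pos"]-p0)@Y,o["force"]@Y,o["joint_pos"],o["wrist_torque"])
A=cam("top"); B=cam("scene")
i=cv2.resize(A[0][150:260,240:385,::-1],(580,440)); j=cv2.resize(B[0][180:290,240:400,::-1],(640,440))
cv2.imwrite("pics/c2.png",cv2.resize(np.hstack([i,j]),(800,289)))
V=pts(A[1],A[2],A[3]); q=V[...,:2]-[.5632,-.128]; X=np.array([np.cos(a),np.sin(a)])
x=q@X; y=q@Y[:2]; s=(abs(x)<.05)&(y>.095)&(y<.16)&(V[...,2]>.083)&(V[...,2]<.1); print("tin",x[s].min(),x[s].max(),y[s].min(),y[s].max(),V[s][:,2].std())
```

```text
13.325 0.058839106684188985 -6.305825239328278 [-1.28700612e-01  8.15119736e-02 -6.85997154e-02  1.42023267e+00
 -9.79448983e-04 -1.84086282e-01] [-1.32966246 -0.80738967  0.00405306]Traceback (most recent call last):
  File "<stdin>", line 9, in <module>
    return umr_minimum(a, axis, None, out, keepdims, initial, where)
ValueError: zero-size array to reduction operation minimum which has no identity
```

View pics/c2.png

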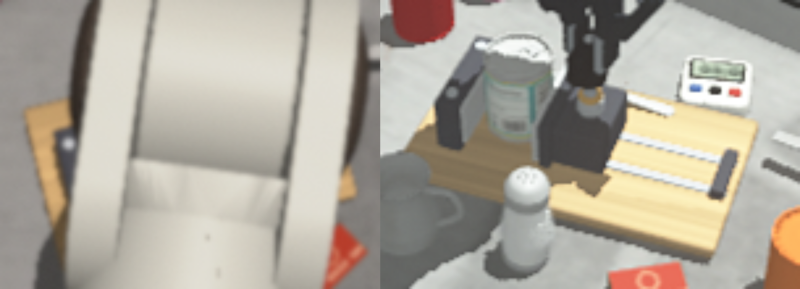

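The right half shows the tin upright between the block and the jaw. Now I'll turn the knob while watching the torque.

Run:
```python
from h import *
import json
o=observe(); q=np.array(o["joint_pos"]); L=[]; q0=q[5]
def rd(n=3):
    t=[]
    for _ in range(n): wait(.03); o=observe(); t.append(o["wrist_torque"][2])
    return o,np.mean(t)
o,b=rd(); print(o["time_s"],b)
tgt=q.copy(); a=np.radians(15.1); Y=np.array([-np.sin(a),np.cos(a),0])
d=0
while d<2.6:
    d+= .15 if d<.44 else .05
    tgt[5]=q0+d; move_j(list(tgt)); o,t=rd()
    print(round(d,2),round(o["time_s"],2),round(o["joint_pos"][5]-q0,4),round(t,3),o["force"].round(1))
    if abs(t-b)>.2 or o["time_s"]>45 or np.linalg.norm(o["force"])>30: break
```

```text
13.525 -0.01262060970356132
0.15 13.89 0.1501 -0.065 [ 2.1 -5.   1. ]
0.3 14.26 0.3002 -0.032 [ 3.4 -5.   1.4]
0.45 14.62 0.4501 -0.044 [ 2.5 -6.3  1.4]
0.5 14.97 0.5001 -0.008 [ 2.5 -6.7  1.4]
0.55 15.32 0.5501 -0.032 [ 1.4 -7.8  1.6]
0.6 15.68 0.6001 -0.05 [ 1.9 -8.3  1.8]
0.65 16.02 0.6501 -0.04 [ 1.9 -7.9  1.6]
0.7 16.38 0.7001 -0.05 [ 1.3 -9.   1.9]
0.75 16.73 0.7501 -0.025 [ 1.5 -8.1  3.4]
0.8 17.07 0.8001 -0.024 [ 1.1 -7.8  3.1]
0.85 17.43 0.8501 -0.043 [ 0.6 -9.3  3.9]
0.9 17.77 0.9001 -0.033 [  1.3 -10.1   2. ]
0.95 18.12 0.9501 -0.021 [ 0.4 -9.8  2.3]
1.0 18.48 1.0001 -0.028 [-0.2 -9.4  2.8]
1.05 18.82 1.0501 -0.022 [  0.7 -10.6   3. ]
1.1 19.18 1.1001 -0.019 [-0.1 -9.8  2.6]
1.15 19.52 1.1501 -0.048 [ -1.3 -10.8   3.1]
1.2 19.88 1.2001 -0.049 [-0.8 -9.9  3.7]
1.25 20.23 1.2501 -0.025 [ -1.3 -10.9   3.1]
1.3 20.57 1.3001 -0.039 [ -2.5 -11.1   3.1]
1.35 20.93 1.3501 -0.02 [ -2.2 -11.2   4.2]
1.4 21.27 1.4001 -0.049 [ -2.2 -10.9   3.7]
1.45 21.62 1.4501 0.011 [ -2.9 -10.5   4.5]
1.5 21.98 1.5001 -0.055 [ -2.9 -11.1   5.6]
1.55 22.32 1.5501 -0.03 [ -3.5 -11.1   4.7]
1.6 22.68 1.6001 -0.01 [ -3.7 -11.4   4.9]
1.65 23.02 1.6501 -0.011 [ -3.9 -10.9   5.4]
1.7 23.38 1.7001 -0.045 [ -4.6 -10.2   4.9]
1.75 23.73 1.7501 -0.054 [ -5.9 -11.6   5.4]
1.8 24.07 1.8001 -0.049 [ -5.9 -11.8   5.9]
1.85 24.43 1.8499 0.115 [ -5.9 -11.5   5.5]
1.9 24.77 1.8997 0.272 [ -5.9 -10.9   5.4]
```

The bite starts at a turn of about 1.81 rad (torque 0.115 at 1.85, 0.272 at 1.90). The target is 1.81 + 0.785, plus a little for springback, so about 2.63.

Run:
```python
from h import *
q0=-.1841; tgt=np.array(observe()["joint_pos"]); tgt[5]=q0+1.9
for d in(2.1,2.3,2.5,2.63):
    tgt[5]=q0+d; move_j(list(tgt)); wait(.1); o=observe()
    print(d,round(o["time_s"],2),round(o["joint_pos"][5]-q0,4),o["wrist_torque"][2].round(3),o["force"].round(1))
    if np.linalg.norm(o["force"])>30: break
wait(.2); print(observe()["width"])
gripper_to(.05); p=np.array(observe()["ee_pos"]); movel([p[0],p[1],.22],vel=.1)
goto([.40,.25,.30],quat(0,1))
A=cam("top"); B=cam("scene"); o=observe(); print(o["time_s"],o["force"])
i=cv2.resize(A[0][150:260,240:385,::-1],(580,440)); j=cv2.resize(B[0][180:290,240:400,::-1],(640,440))
cv2.imwrite("pics/c3.png",cv2.resize(np.hstack([i,j]),(800,289)))
V=pts(A[1],A[2],A[3]); a=np.radians(15.1); q=V[...,:2]-[.5632,-.128]; X=np.array([np.cos(a),np.sin(a)]);Y=np.array([-X[1],X[0]])
x=q@X; y=q@Y
s=(abs(x)<.05)&(y>.08)&(y<.16)&(V[...,2]>.083)&(V[...,2]<.1)
if s.any(): print("tin",x[s].min(),x[s].max(),y[s].min(),y[s].max())
s=(abs(x)<.05)&(y>.02)&(y<.1)&(V[...,2]>.11)&(V[...,2]<.14)
if s.any(): print("knob",cv2.minAreaRect(V[s][:,:2].astype(np.float32)))
```

```text
2.1 25.18 2.096 0.322 [-1.6 -4.8  4.3]
2.3 25.59 2.2968 0.209 [-2.9 -4.   5. ]
2.5 26.0 2.4968 0.272 [-3.7 -3.1  5.3]
2.63 26.35 2.6268 0.26 [-4.7 -2.1  6.1]
0.014718810606032919
30.0083 [ 0.01783443 -0.42498105 -0.51563499]
tin -0.020533624397581315 0.03604269170734272 0.09514397198251075 0.15165628251697597
knob ((0.5472577214241028, -0.07160397619009018), (0.05273282155394554, 0.015945786610245705), 36.69536209106445)
```

View pics/c3.png

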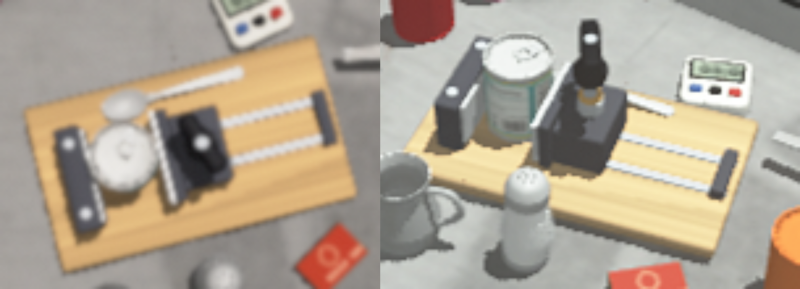

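The tin is held upright. The bar turned 146.5° (2.56 rad), which is about 43° past the bite after springback. I'm handing it in.

```bash
python3 -c "
from h import *
print(close_job())"
```

```text
the job is handed in; nothing more can be done
None
```

The job is handed in, though no verdict was returned: the stop holds the tin upright against the fixed block, the knob is tightened about 43° past its bite, and nothing else appears to have been moved.

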